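# Turn the round sample pot to the reading head

## Robot

A 6-joint arm with a two-finger parallel gripper is mounted at the origin on the work surface. World frame = base frame: x ahead of the robot, y to its left, z up, the work surface at z = 0. Lengths are in m, angles in rad, forces in N, time in s.
With the tool pointing down it reaches from about 0.325 to 0.75 m from the base axis. Payload 7.6 kg.
Tool frame: the origin (TCP) lies midway between the tips of the shut fingers; the grasp point (between the pads) lies 19 mm behind it; z points along the fingers, x is the direction in which the jaws open and shut, and the axes are right-handed (so a half turn about z gives the same grasp; the last joint's range is limited). The gripper opens to 85 mm and grips with 20 to 120 N. Pads are 22 mm wide; open, the fingers measure 114 mm over their backs; the gripper's body (76 mm by 85 mm) begins 54 mm behind the grasp point. The pads swing forward as they close: fully open they stand 13 mm farther back than shut.
Start: joints at [-1.208, 0.052, 1.401, -0, 1.689, -0.07], TCP at [0.22, -0.477, 0.231] pointing down, gripper open.
Joint ranges: [-2.9, 2.9], [-0.91, 2.17], [0.12, 2.37], [-1.06, 4.2], [0.26, 2.73], [-2.93, 2.93]. Speed limits (rad/s): [2.57, 2.57, 3.01, 3.14, 3.14, 3.14].

## Interface

Orientations are given as a unit quaternion [w, x, y, z].
In Python, from rig import r gives the robot as it stands.
- The arm moves only by the tool step_arm, never from a script. Its argument "series" is one flat list of numbers, 7 for each row, row after row: the shift along the world's x, y, z scaled (see below), then the turn, a rotation vector about the world's x, y, z scaled (see below), then the closure in counts, from 0 (fully open) to 255 (shut). In form: [x, y, z, wx, wy, wz, hand, x, y, z, wx, wy, wz, hand, ...]. A call has 1 to 12 rows; each row is the pose to reach, as a shift and turn from the pose measured when the call began; what a row does not reach only later rows make up. The controller multiplies each number of a shift by 0.3 m and each number of a turn by 90 degrees. A row lasts 1/10 s, in which the tool goes at most 50 mm and 8.59 degrees, less where a joint would pass 70% of its speed; a pose out of reach is approached as far as the arm can. A call with a number of a shift or a turn outside -1 to 1 is refused whole. A call with a gripper value outside its range is refused whole. The fingers move at their own pace and stop on an object; the grip force is fixed at half the most. Time passes only in rows, so rows that repeat a pose let the fingers close. It gives the time, the measured TCP pose, the force and the opening at its end, in the units of the state.
- r.state(): the state, without advancing time (a new reading comes with each control period).
- r.grab_frame(name): name is "side" or "top"; returns the picture (400x640x3 uint8, red, green, blue); there is no depth.
- r.camera_model(name): a dict with "camera_matrix" (3x3 intrinsics, pixels), "k1" (the pictures are not rectified: a ray, as slopes to the right and down, at radius r is drawn at 1 + k1 r^2 times it, then the intrinsics apply), "rvec" (rotation vector, rad) and "tvec" (3), from world to camera coordinates, as OpenCV has them. Camera axes: x right, y down, z forward; pixel columns grow to the right and rows downward; lengths in m; the calibration is good to about 2 mm. A picture is of the moment at which its call begins. camera_model takes no time and is no camera call.
- r.finish_job(): hands the job in, once; it reports no verdict.
The state is a dict: "clock": time; "q": joint angles; "qvel": joint speeds; "joint_efforts": joint torques, N m; "ee_pos": TCP position; "ee_rot": TCP orientation; "contact_force": force on the tool from outside, world axes, zero at the start; "moment": the same for the moment, N m; "grip_width": finger opening in m.
Only numpy, scipy, OpenCV 4.12 (cv2) and the standard library are available. Lean on these libraries where they do the work, as an engineer would, in place of code of your own. Each camera call takes 0.05 s, during which the arm holds its last target.

## Task

Gently turn the white star wheel by pushing at its notched rim with the fingertips until the one round pot stands squarely in front of the grey reading head on the stand, with the pot's middle in line with the head. Do not touch, shift or lift any of the pots, and leave the bottle, cup and box of lids where they are. Finish clear of everything with the wheel at rest.

Things in the scene. Friction and masses are not known exactly. Their poses are not given: they have to be found in the camera images.
- stand: Fixed steel stand under the wheel; origin on the table, on the wheel's vertical axis. A flat arm (8 mm high) runs along the stand's own -x to a post with a grey reading head, 30 x 40 x 28 mm, top 77 mm above the table, face 167 mm from the axis, looking back at the axis. The round pot belongs on the stand's -x line, between axis and head.
- wheel: White star wheel, outer radius 140 mm, turning endlessly either way about its vertical axis against steady friction (2 to 4 N at the rim); it stays where left and cannot be lifted. Origin on the axis at its underside, 16 mm above the table; rim top 46 mm, steel deck 48 mm, spindle end 60 mm above the table. In its frame the round pot is 60 mm along -x, the oblong ones 60 mm along +x, +y, -y.
- wheel_notch (a point): One of the wheel's six equal notches: 128 mm from the axis along the wheel's own +y, at the height of the rim's top. The others follow every 60 degrees. Each is open to the outside and cut right through from top to bottom, 48 mm wide between parallel walls, from the rim in to radius 104 mm. A finger let down into it can push its walls sideways. Beneath lies the table or the stand's arm.
- round_pot: The only round pot: closed, white with a clear lid, 50 mm across and 30 mm tall, loose on the wheel 60 mm from its axis, underside 48 mm and top 78 mm above the table. Origin at the centre of its underside, z up.
- oblong_a: Closed oblong white dessert pot with a clear lid, 44 mm (its x) by 60 mm (its y) and 30 mm tall, loose on the wheel. Origin at the centre of its underside, z up.
- oblong_b: Closed oblong white dessert pot with a clear lid, 44 mm (its x) by 60 mm (its y) and 30 mm tall, loose on the wheel. Origin at the centre of its underside, z up.
- oblong_c: Closed oblong white dessert pot with a clear lid, 44 mm (its x) by 60 mm (its y) and 30 mm tall, loose on the wheel. Origin at the centre of its underside, z up.
- bottle: Bystander: closed white bottle, 64 mm across, 170 mm tall, standing on the table to the left. Origin at the centre of its underside.
- cup: Bystander: steel cup, 72 mm across the rim, 80 mm tall, standing on the table to the right. Origin at the centre of its underside.
- lids: Bystander: clear box of lids, 70 x 90 x 50 mm, on the table to the far right. Origin at the centre of its underside.
Not all that is in view belongs to the job. What is shaped like the round_pot but pink or turquoise is not meant.

How it is judged:
By the outcome, as a careful person would: the job done as asked, in the order asked, and still so for the second after the job is handed in, with the robot touching nothing.
It also fails if it takes over 48 s, if anything falls off the work surface, if the arm or the gripper's body presses on something with over 40 N, if the wrist force passes 120 N, or if a joint passes its speed limit or range.

## Working session

There is one attempt and no reset: what is moved stays moved. The work goes in short steps, Python scripts to look and compute and a tool call to move; the robot and the scene stay as the last step left them, time stands still between calls to the robot, and variables do not carry over. Pictures are saved under pics/ and viewed, and the job is handed in when it is done.

Besides the shell and the picture viewer there is one more tool, called after ">>>" by a JSON object that holds its "op" and its "data", one argument or row to a line. step_arm: Moves the arm, as the interface text tells. Its arguments: {"type":"object","properties":{"series":{"type":"array","items":{"type":"number"}}},"required":["series"]}

```bash
mkdir -p pics; ls
python3 - <<'E'
from rig import r
import cv2
for n in ("top","side"):
    im=r.grab_frame(n); cv2.imwrite(f"pics/{n}0.png",cv2.cvtColor(im,cv2.COLOR_RGB2BGR))
    print(n,r.camera_model(n))
s=r.state(); print(s)
E
```

```text
pics
top {'camera_matrix': array([[372.22442738,   0.        , 319.97569673],
       [  0.        , 372.22442738, 199.27940861],
       [  0.        ,   0.        ,   1.        ]]), 'k1': -0.03863339629235083, 'rvec': array([ 2.12925246, -2.06683604,  0.24242079]), 'tvec': array([-0.01094549,  0.61889271,  0.87596217])}
side {'camera_matrix': array([[390.95626628,   0.        , 319.1576778 ],
       [  0.        , 390.95626628, 201.28407887],
       [  0.        ,   0.        ,   1.        ]]), 'k1': -0.07999103770333911, 'rvec': array([ 0.49674713, -2.60275539,  1.38461055]), 'tvec': array([0.55180557, 0.18274262, 0.9030427 ])}
{'clock': 0.1, 'q': array([-1.20835793e+00,  5.27807462e-02,  1.40161250e+00,  1.39061756e-06,
        1.68856439e+00, -7.03278465e-02]), 'qvel': array([ 0.00122197, -0.00236739, -0.00152219,  0.00047366,  0.00073762,
       -0.00197544]), 'joint_efforts': array([ 8.56000825e-04, -3.82582355e+01, -3.60985065e+01, -8.82836230e-05,
        4.73531210e-03, -1.24785055e-05]), 'ee_pos': array([ 0.22009375, -0.47635727,  0.23055839]), 'ee_rot': array([-4.07773739e-04,  8.42431930e-01, -5.38802355e-01, -5.47277304e-04]), 'contact_force': array([ 0.6080556 , -0.4731557 ,  0.26183857]), 'moment': array([ 0.02657064, -0.01144365,  0.03262142]), 'grip_width': 0.08551369800640822}
```

View pics/top0.png

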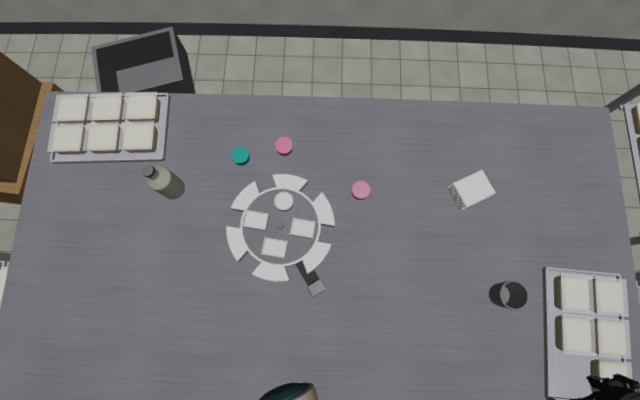

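View pics/side0.png

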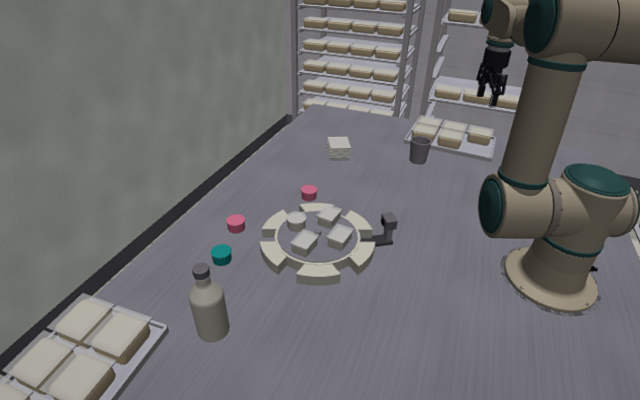

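Top view: wheel centre is near (280,226), the round pot at (284,201) and the head at (316,288). The side view shows the same layout, with the bottle left at (210,305). Next I measure.

```bash
cat > h.py <<'E'
import numpy as np, cv2
from rig import r
def cam(n):
    m=r.camera_model(n); R=cv2.Rodrigues(np.array(m['rvec']))[0]; return m['camera_matrix'],m['k1'],R,np.array(m['tvec'])
def ray(n,uv):
    K,k1,R,t=cam(n)
    d=cv2.undistortPoints(np.array([[uv]],float),K,np.array([k1,0,0,0.]),None,None)[0,0]
    return -R.T@t, R.T@np.array([d[0],d[1],1])
def onz(n,uv,z):
    c,d=ray(n,uv); return c+d*(z-c[2])/d[2]
def proj(n,P):
    K,k1,R,t=cam(n)
    return cv2.projectPoints(np.array(P,float).reshape(-1,1,3),cv2.Rodrigues(R)[0],t,K,np.array([k1,0,0,0.]))[0][:,0]
E
python3 - <<'E'
from h import *
im=cv2.imread('pics/top0.png')
c=im[165:305,210:350]; cv2.imwrite('pics/topcrop.png',cv2.resize(c,None,fx=4.2,fy=4.2,interpolation=cv2.INTER_CUBIC))
im=cv2.imread('pics/side0.png')
c=im[190:290,250:410]; cv2.imwrite('pics/sidecrop.png',cv2.resize(c,None,fx=5,fy=5,interpolation=cv2.INTER_CUBIC))
print('base',proj('top',[[0,0,0],[.5,0,0]]), onz('top',(280,226),.06), onz('top',(284,201),.078), onz('top',(316,288),.077))
hsv=cv2.cvtColor(cv2.imread('pics/top0.png'),cv2.COLOR_BGR2HSV)
m=((hsv[...,2]>165)&(hsv[...,1]<40)).astype(np.uint8)
n,l,st,ce=cv2.connectedComponentsWithStats(m)
for i in range(1,n):
    if st[i,4]>40 and 200<ce[i,0]<360: print(st[i],ce[i].round(1),onz('top',ce[i],.046).round(4),onz('top',ce[i],.078).round(4))
E
```

```text
base [[315.41433399 457.19343754]
 [321.40341014 249.00741925]] [0.54907743 0.10686395 0.06      ] [0.61031775 0.09818819 0.078     ] [0.39854139 0.01053153 0.077     ]
[ 226  174  109  107 3359] [277.3 226.9] [0.5487 0.1153 0.046 ] [0.5438 0.1115 0.078 ]
[275 192  18  18 253] [283.4 200.4] [0.6192 0.1033 0.046 ] [0.6119 0.0999 0.078 ]
[290 218  25  19 366] [302.3 227.4] [0.5495 0.0508 0.046 ] [0.5445 0.0491 0.078 ]
[262 238  25  19 373] [274.  247.1] [0.4967 0.1207 0.046 ] [0.4935 0.1168 0.078 ]
```

View pics/topcrop.png

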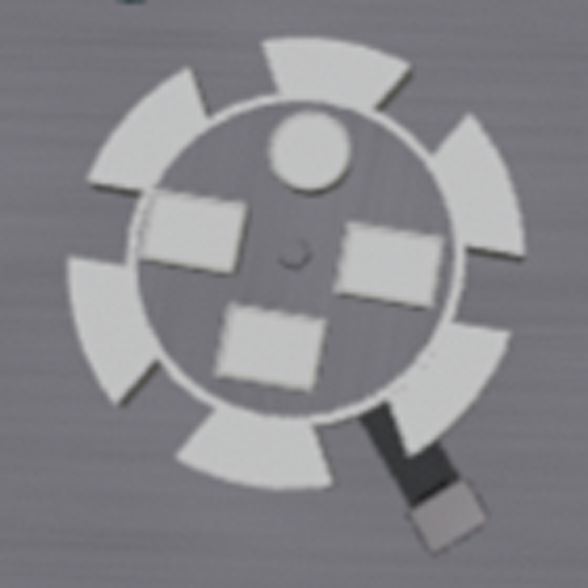

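View pics/sidecrop.png

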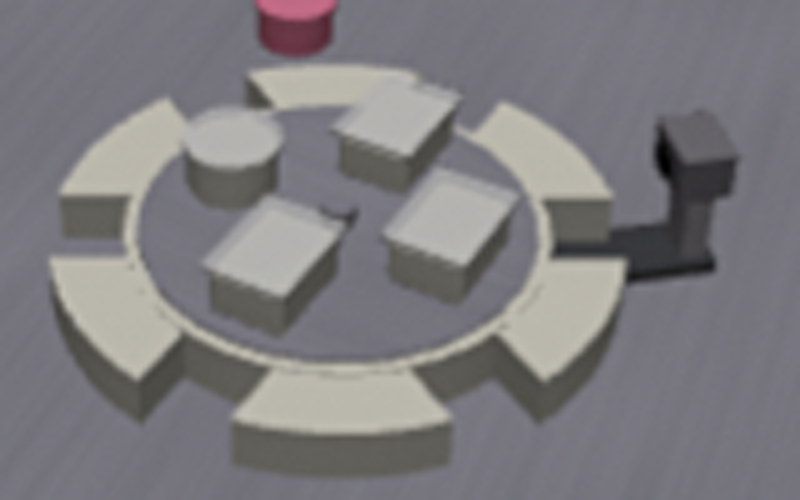

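```bash
cat >> h.py <<'E'
from scipy.optimize import least_squares
def measure(im,ctr0=(0.549,0.110)):
    hsv=cv2.cvtColor(im,cv2.COLOR_RGB2HSV)
    m=((hsv[...,2]>165)&(hsv[...,1]<40)).astype(np.uint8)
    up=4
    g=cv2.resize(m*255,None,fx=1,fy=1)
    cs,_=cv2.findContours(m,cv2.RETR_LIST,cv2.CHAIN_APPROX_NONE)
    P=np.array([onz('top',p,.046) for c in cs for p in c[:,0]])[:,:2]
    d=np.hypot(*(P-ctr0).T)
    c=np.array(ctr0)
    for _ in range(4):
        d=np.hypot(*(P-c).T); Q=P[(d>.1335)&(d<.1455)]
        s=least_squares(lambda v:np.hypot(*(Q-v[:2]).T)-v[2],[*c,.14],loss='soft_l1',f_scale=.001)
        c=s.x[:2]
    n,l,st,ce=cv2.connectedComponentsWithStats(m)
    pots=[onz('top',ce[i],.078)[:2] for i in range(1,n) if 150<st[i,4]<600 and np.hypot(*(onz('top',ce[i],.078)[:2]-c))<.09]
    # notch/tooth phase: mask at r=.128 sampled
    th=np.radians(np.arange(0,360,.25))
    pr=proj('top',np.c_[c[0]+.126*np.cos(th),c[1]+.126*np.sin(th),0*th+.046])
    gray=cv2.cvtColor(im,cv2.COLOR_RGB2GRAY).astype(np.float32)
    v=cv2.remap(gray,pr[:,0].astype(np.float32)[None],pr[:,1].astype(np.float32)[None],cv2.INTER_LINEAR)[0]
    v=np.clip(v,100,190)
    ph=np.degrees(np.angle(np.sum(-v*np.exp(-6j*th))))/-6
    return c,s.x[2],len(Q),pots,ph%60,(th,v)
E
python3 - <<'E'
from h import *
im=cv2.cvtColor(cv2.imread('pics/top0.png'),cv2.COLOR_BGR2RGB)
c,R,n,pots,ph,(th,v)=measure(im)
print('ctr',c,R,n,'notch phase',ph, 'spindle',onz('top',(210+294/4.2-.5,165+253/4.2-.5),.06))
for p in pots: print(p,np.hypot(*(p-c)),np.degrees(np.arctan2(*(p-c)[::-1])))
# head top corners in crop
f=lambda x,y:(210+(x+.5)/4.2-.5,165+(y+.5)/4.2-.5)
H=[onz('top',f(*q),.077)[:2] for q in [(410,510),(462,478),(489,514),(436,552)]]
print(H,[np.hypot(*(H[i]-H[i-1])) for i in range(4)])
hc=np.mean(H,0); print('head',hc,np.hypot(*(hc-c)),np.degrees(np.arctan2(*(hc-c)[::-1])))
fm=(H[0]+H[1])/2;print('face',np.hypot(*(fm-c)),np.degrees(np.arctan2(*(fm-c)[::-1])))
for z,a,b in [(.008,(360,410),(425,505)),(.008,(386,404),(455,470))]:
    A=onz('top',f(*a),z)[:2];B=onz('top',f(*b),z)[:2];print('arm edge',np.degrees(np.arctan2(*(B-A)[::-1])))
E
```

```text
Traceback (most recent call last):
  File "h.py", line 21, in measure
    P=np.array([onz('top',p,.046) for c in cs for p in c[:,0]])[:,:2]
                ~~~^^^^^^^^^^^^^^
  File "h.py", line 10, in onz
    c,d=ray(n,uv); return c+d*(z-c[2])/d[2]
        ~~~^^^^^^
  File "h.py", line 6, in ray
    K,k1,R,t=cam(n)
             ~~~^^^
  File "h.py", line 4, in cam
    m=r.camera_model(n); R=cv2.Rodrigues(np.array(m['rvec']))[0]; return m['camera_matrix'],m['k1'],R,np.array(m['tvec'])
ValueError: time passes only in moves, steps and waits
```

```bash
python3 - <<'E'
s=open('h.py').read()
s=s.replace("def cam(n):\n    m=r.camera_model(n)","_c={}\ndef cam(n):\n    if n not in _c: _c[n]=r.camera_model(n)\n    m=_c[n]")
open('h.py','w').write(s)
E
cat > m1.py <<'E'
from h import *
im=cv2.cvtColor(cv2.imread('pics/top0.png'),cv2.COLOR_BGR2RGB)
c,R,n,pots,ph,(th,v)=measure(im)
print('ctr',c,R,n,'notch phase',ph, 'spindle',onz('top',(210+294/4.2-.5,165+253/4.2-.5),.06))
for p in pots: print(p,np.hypot(*(p-c)),np.degrees(np.arctan2(*(p-c)[::-1])))
f=lambda x,y:(210+(x+.5)/4.2-.5,165+(y+.5)/4.2-.5)
H=[onz('top',f(*q),.077)[:2] for q in [(410,510),(462,478),(489,514),(436,552)]]
print(H,[np.hypot(*(H[i]-H[i-1])) for i in range(4)])
hc=np.mean(H,0); print('head',hc,np.hypot(*(hc-c)),np.degrees(np.arctan2(*(hc-c)[::-1])))
fm=(H[0]+H[1])/2;print('face',np.hypot(*(fm-c)),np.degrees(np.arctan2(*(fm-c)[::-1])))
for z,a,b in [(.008,(360,410),(425,505)),(.008,(386,404),(455,470))]:
    A=onz('top',f(*a),z)[:2];B=onz('top',f(*b),z)[:2];print('arm edge',np.degrees(np.arctan2(*(B-A)[::-1])))
E
python3 m1.py; python3 -c "
from h import *
print(r.state()['clock'],-cam('top')[2].T@cam('top')[3])"
```

```text
ctr [0.55286937 0.10866382] 0.13821687232296387 211 notch phase 22.108202202003493 spindle [0.55227379 0.10830734 0.06      ]
[0.61188716 0.09991088] 0.059663331339194284 -8.43604981050302
[0.54450557 0.04914212] 0.06010645065283108 -97.99864916166554
[0.49350565 0.1167521 ] 0.05991219163252034 172.24124965321695
[array([0.40249685, 0.03174364]), array([0.42137232, 0.00251007]), array([ 0.40160018, -0.01354047]), array([0.37955606, 0.01608315])] [np.float64(0.027776438485661786), np.float64(0.0347977762125935), np.float64(0.0254667897908123), np.float64(0.03692561857346446)]
head [0.40125635 0.0091991 ] 0.18132770667717768 -146.7333859957261
face 0.16805245918421183 -146.99632672992345
arm edge -143.11412335369212
arm edge -131.4812881806744
0.1 [0.40167346 0.00302734 0.99453858]
```

Wheel axis ≈ (0.5527, 0.1086), and the fitted radius of 138 mm agrees with the given 140. The pots sit at 60 mm from the axis. The round pot is at about −8.1°, with notches at 21.9° + 60k. The head is at −146.8°, radius 181 mm against 182 expected. The wheel therefore has to turn about −138.7°. I'll use the notch at 21.9°, with the fingers shut and the tool x axis radial.

>>> {"op": "step_arm", "data": {
  "series": [0.12,0.17,0,0,0,0.09,255,0.24,0.34,0,0,0,0.18,255,0.36,0.5,0,0,0,0.27,255,0.47,0.66,0,0,0,0.36,255,0.59,0.83,0,0,0,0.44,255,0.71,1,0,0,0,0.5,255,0.71,1,0,0,0,0.5,255,0.71,1,0,0,0,0.5,255,0.71,1,0,0,0,0.5,255]
}}

```text
clock: 1.0
ee_pos: [0.434, -0.1743, 0.2301]
ee_rot: [-0.0, 0.985, -0.173, -0.001]
contact_force: [0.1, -0.9, -0.1]
grip_width: 0.0004
```

>>> {"op": "step_arm", "data": {
  "series": [0.12,0.16,0,0,0,0.08,255,0.24,0.31,0,0,0,0.16,255,0.36,0.46,0,0,0,0.24,255,0.48,0.61,0,0,0,0.32,255,0.58,0.75,0,0,0,0.4,255,0.68,0.88,0,0,0,0.465,255,0.78,1,0,0,0,0.465,255,0.78,1,0,0,0,0.465,255,0.78,1,0,0,0,0.465,255]
}}

```text
clock: 1.9
ee_pos: [0.669, 0.1277, 0.227]
ee_rot: [-0.0, 0.982, 0.191, -0.003]
contact_force: [-0.7, 0.1, -0.1]
grip_width: 0.0001
```

>>> {"op": "step_arm", "data": {
  "series": [0,0.05,-0.1,0,0,0,255,0,0.09,-0.2,0,0,0,255,0,0.092,-0.3,0,0,0,255,0,0.092,-0.4,0,0,0,255,0,0.092,-0.45,0,0,0,255,0,0.092,-0.45,0,0,0,255,0,0.092,-0.45,0,0,0,255]
}}

```text
clock: 2.6
ee_pos: [0.6696, 0.1544, 0.0935]
ee_rot: [-0.0, 0.982, 0.191, -0.002]
contact_force: [0.7, 0.3, 0.1]
grip_width: -0.0
```

Run:
```python
from h import *
a=r.grab_frame("side");b=r.grab_frame("top")
c=cv2.resize(a[120:300,220:440],None,fx=3.4,fy=3.4,interpolation=cv2.INTER_CUBIC);cv2.imwrite('pics/s1.png',c[...,::-1])
c=cv2.resize(b[140:320,190:400],None,fx=3,fy=3,interpolation=cv2.INTER_CUBIC);cv2.imwrite('pics/t1.png',c[...,::-1])
s=r.state();print(s['ee_pos'],s['clock'])
```

```text
[0.6701036  0.15494668 0.09465175] 2.7
```

View pics/s1.png

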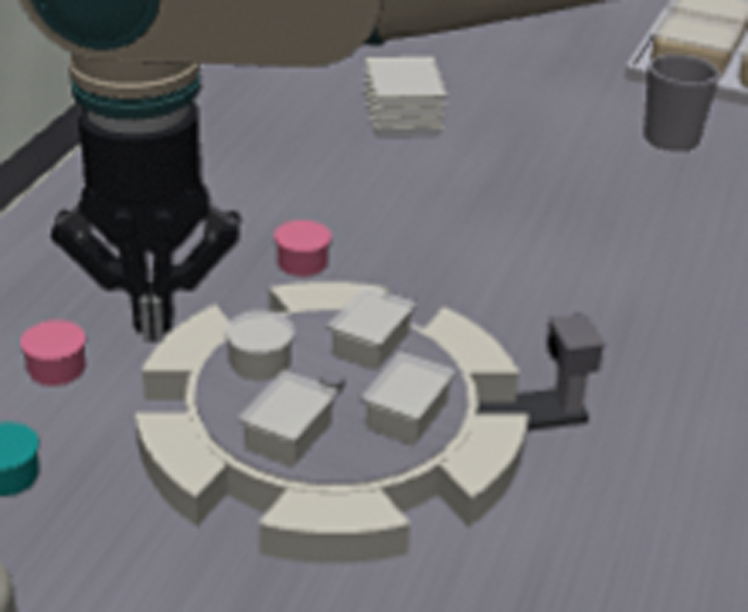

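View pics/t1.png

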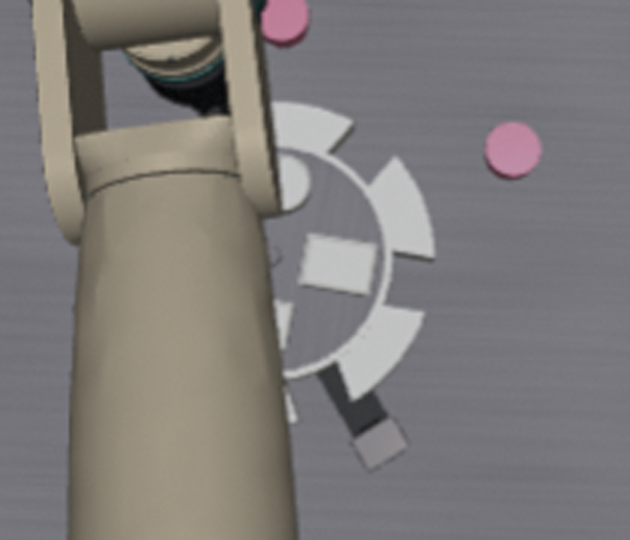

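The side view shows the shut fingers over the notch, with their tips at crop (152,330). The top view is partly hidden by the arm. I'll descend slowly into the notch.

>>> {"op": "step_arm", "data": {
  "series": [0.004,0,-0.04,0,0,0,255,0.004,0,-0.08,0,0,0,255,0.004,0,-0.12,0,0,0,255,0.004,0,-0.15,0,0,0,255,0.004,0,-0.18,0,0,0,255,0.004,0,-0.2,0,0,0,255,0.004,0,-0.215,0,0,0,255,0.004,0,-0.215,0,0,0,255,0.004,0,-0.215,0,0,0,255]
}}

```text
clock: 3.6
ee_pos: [0.6715, 0.155, 0.0306]
ee_rot: [-0.0, 0.982, 0.191, -0.001]
contact_force: [0.8, 0.5, -0.3]
grip_width: 0.0002
```

Run:
```python
from h import *
a=r.grab_frame("side")
c=cv2.resize(a[120:300,220:440],None,fx=3.4,fy=3.4,interpolation=cv2.INTER_CUBIC);cv2.imwrite('pics/s2.png',c[...,::-1])
s=r.state();print(s['ee_pos'],s['clock'],s['contact_force'])
```

```text
[0.67163095 0.15502014 0.03079928] 3.65 [0.14471844 0.29984809 0.45738747]
```

View pics/s2.png

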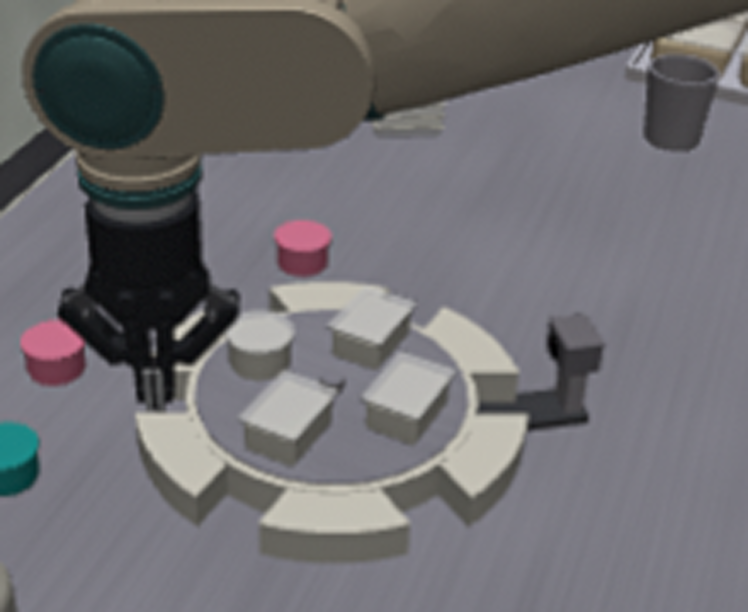

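Fingers are down in the notch, with tips at crop (155,400), and there is no contact. The gripper's knuckles are above the pots. Next I work out the arc rows.

```bash
cat >> h.py <<'E'
C=np.array([.5527,.1086]); RHO=.127
def yaw(q): return np.degrees(2*np.arctan2(q[2],q[1]))
def plan(ph,s,z=.031):
    st=r.state(); p=np.array(st['ee_pos']); y0=yaw(st['ee_rot']); out=[]
    for f,ss in zip(ph,s):
        a=np.radians(f); q=C+RHO*np.array([np.cos(a),np.sin(a)])+ss*np.array([np.sin(a),-np.cos(a)])
        w=(f-y0+180)%360-180
        out.append([round((q[0]-p[0])/.3,3),round((q[1]-p[1])/.3,3),round((z-p[2])/.3,3),0,0,round(w/90,3),255])
    print('yaw0',y0,'q6',st['q'][5]); print(', '.join(str(v) for o in out for v in o))
E
python3 - <<'E'
from h import *
plan([22,22,22,22,21.5,20.5,19,17,15,12.5,10,7.5],[.004,.008,.011,.013]+[.013]*8)
E
```

```text
yaw0 22.00942604741065 q6 -0.21114395430920788
0.001, -0.009, 0.001, 0, 0, -0.0, 255, 0.006, -0.021, 0.001, 0, 0, -0.0, 255, 0.01, -0.03, 0.001, 0, 0, -0.0, 255, 0.012, -0.036, 0.001, 0, 0, -0.0, 255, 0.013, -0.04, 0.001, 0, 0, -0.006, 255, 0.015, -0.047, 0.001, 0, 0, -0.017, 255, 0.018, -0.058, 0.001, 0, 0, -0.033, 255, 0.021, -0.072, 0.001, 0, 0, -0.056, 255, 0.024, -0.087, 0.001, 0, 0, -0.078, 255, 0.026, -0.105, 0.001, 0, 0, -0.106, 255, 0.028, -0.124, 0.001, 0, 0, -0.133, 255, 0.029, -0.142, 0.001, 0, 0, -0.161, 255
```

>>> {"op": "step_arm", "data": {
  "series": [0.001,-0.009,0,0,0,0,255,0.006,-0.021,0,0,0,0,255,0.01,-0.03,0,0,0,0,255,0.012,-0.036,0,0,0,0,255,0.013,-0.04,0,0,0,-0.006,255,0.015,-0.047,0,0,0,-0.017,255,0.018,-0.058,0,0,0,-0.033,255,0.021,-0.072,0,0,0,-0.056,255,0.024,-0.087,0,0,0,-0.078,255,0.026,-0.105,0,0,0,-0.106,255,0.028,-0.124,0,0,0,-0.133,255,0.029,-0.142,0,0,0,-0.161,255]
}}

```text
clock: 4.85
ee_pos: [0.6803, 0.112, 0.0307]
ee_rot: [-0.0, 0.998, 0.064, -0.001]
contact_force: [-2.8, 3.3, 2.4]
grip_width: -0.0001
```

Run:
```python
from h import *
a=r.grab_frame("side")
c=cv2.resize(a[120:300,220:440],None,fx=3.4,fy=3.4,interpolation=cv2.INTER_CUBIC);cv2.imwrite('pics/s3.png',c[...,::-1])
s=r.state();print(s['ee_pos'],s['clock'],s['contact_force'])
```

```text
[0.68043487 0.11085836 0.0306251 ] 4.9 [-1.97186089  1.81750008  1.61618587]
```

View pics/s3.png

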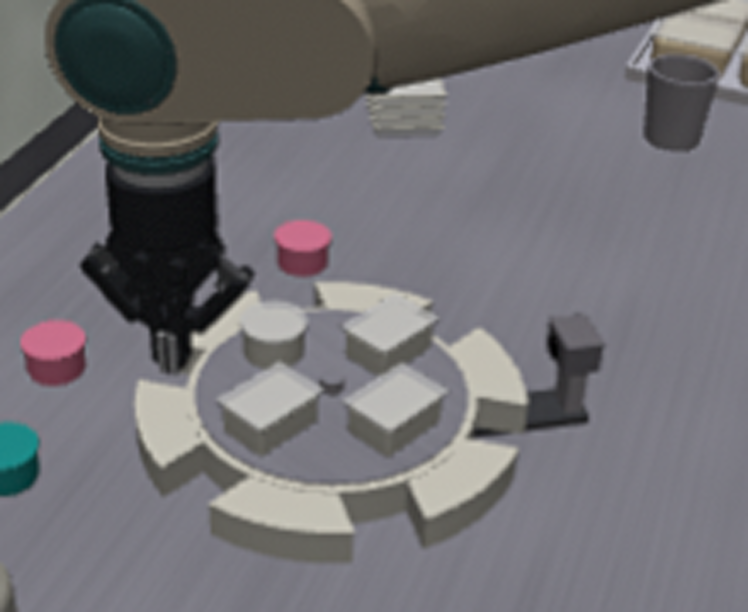

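The wheel turns with the finger at about 3–4 N and the pots ride along undisturbed. I'll continue the arc.

Run:
```python
from h import *
plan([6,4,1.5,-1,-3.5,-6,-8.5,-11,-13.5,-16,-18.5,-21],[.013]*12)
```

```text
yaw0 7.153995733700923 q6 -0.016953243369822006
-0.0, -0.006, 0.001, 0, 0, -0.013, 255, -0.0, -0.021, 0.001, 0, 0, -0.035, 255, -0.001, -0.04, 0.001, 0, 0, -0.063, 255, -0.003, -0.058, 0.001, 0, 0, -0.091, 255, -0.006, -0.077, 0.001, 0, 0, -0.118, 255, -0.009, -0.095, 0.001, 0, 0, -0.146, 255, -0.014, -0.113, 0.001, 0, 0, -0.174, 255, -0.018, -0.131, 0.001, 0, 0, -0.202, 255, -0.024, -0.148, 0.001, 0, 0, -0.229, 255, -0.031, -0.166, 0.001, 0, 0, -0.257, 255, -0.038, -0.183, 0.001, 0, 0, -0.285, 255, -0.046, -0.2, 0.001, 0, 0, -0.313, 255
```

>>> {"op": "step_arm", "data": {
  "series": [0,-0.006,0,0,0,-0.013,255,0,-0.021,0,0,0,-0.035,255,-0.001,-0.04,0,0,0,-0.063,255,-0.003,-0.058,0,0,0,-0.091,255,-0.006,-0.077,0,0,0,-0.118,255,-0.009,-0.095,0,0,0,-0.146,255,-0.014,-0.113,0,0,0,-0.174,255,-0.018,-0.131,0,0,0,-0.202,255,-0.024,-0.148,0,0,0,-0.229,255,-0.031,-0.166,0,0,0,-0.257,255,-0.038,-0.183,0,0,0,-0.285,255,-0.046,-0.2,0,0,0,-0.313,255]
}}

```text
clock: 6.1
ee_pos: [0.6665, 0.0509, 0.0306]
ee_rot: [-0.0, 0.983, -0.184, -0.001]
contact_force: [-1.4, 4.7, 1.3]
grip_width: 0.0001
```

Run:
```python
from h import *
plan([-22.5,-24.5,-27,-29.5,-32,-34.5,-37,-39.5,-42,-44.5,-47,-49.5],[.013]*12)
```

```text
yaw0 -21.182715696229337 q6 0.3900683705806264
-0.005, -0.01, 0.001, 0, 0, -0.015, 255, -0.012, -0.023, 0.001, 0, 0, -0.037, 255, -0.022, -0.039, 0.001, 0, 0, -0.065, 255, -0.032, -0.054, 0.001, 0, 0, -0.092, 255, -0.043, -0.069, 0.001, 0, 0, -0.12, 255, -0.055, -0.083, 0.001, 0, 0, -0.148, 255, -0.067, -0.097, 0.001, 0, 0, -0.176, 255, -0.08, -0.111, 0.001, 0, 0, -0.204, 255, -0.094, -0.123, 0.001, 0, 0, -0.231, 255, -0.108, -0.135, 0.001, 0, 0, -0.259, 255, -0.122, -0.147, 0.001, 0, 0, -0.287, 255, -0.137, -0.158, 0.001, 0, 0, -0.315, 255
```

>>> {"op": "step_arm", "data": {
  "series": [-0.005,-0.01,0,0,0,-0.015,255,-0.012,-0.023,0,0,0,-0.037,255,-0.022,-0.039,0,0,0,-0.065,255,-0.032,-0.054,0,0,0,-0.092,255,-0.043,-0.069,0,0,0,-0.12,255,-0.055,-0.083,0,0,0,-0.148,255,-0.067,-0.097,0,0,0,-0.176,255,-0.08,-0.111,0,0,0,-0.204,255,-0.094,-0.123,0,0,0,-0.231,255,-0.108,-0.135,0,0,0,-0.259,255,-0.122,-0.147,0,0,0,-0.287,255,-0.137,-0.158,0,0,0,-0.315,255]
}}

```text
clock: 7.3
ee_pos: [0.6254, 0.0035, 0.0305]
ee_rot: [-0.001, 0.907, -0.42, -0.0]
contact_force: [0.4, 5.0, -0.3]
grip_width: 0.0002
```

Run:
```python
from h import *
a=r.grab_frame("side");b=r.grab_frame("top")
c=cv2.resize(a[120:300,220:440],None,fx=3.4,fy=3.4,interpolation=cv2.INTER_CUBIC);cv2.imwrite('pics/s4.png',c[...,::-1])
c=cv2.resize(b[140:320,190:400],None,fx=3,fy=3,interpolation=cv2.INTER_CUBIC);cv2.imwrite('pics/t4.png',c[...,::-1])
plan([-51,-53,-55.5,-58,-60.5,-63,-65.5,-68,-70.5,-73,-75.5,-78],[.013]*12)
```

```text
yaw0 -49.63347818040709 q6 0.8111497687110412
-0.008, -0.003, 0.002, 0, 0, -0.015, 255, -0.021, -0.011, 0.002, 0, 0, -0.037, 255, -0.037, -0.02, 0.002, 0, 0, -0.065, 255, -0.054, -0.029, 0.002, 0, 0, -0.093, 255, -0.07, -0.036, 0.002, 0, 0, -0.121, 255, -0.088, -0.044, 0.002, 0, 0, -0.149, 255, -0.105, -0.05, 0.002, 0, 0, -0.176, 255, -0.123, -0.055, 0.002, 0, 0, -0.204, 255, -0.141, -0.06, 0.002, 0, 0, -0.232, 255, -0.159, -0.064, 0.002, 0, 0, -0.26, 255, -0.177, -0.067, 0.002, 0, 0, -0.287, 255, -0.196, -0.07, 0.002, 0, 0, -0.315, 255
```

View pics/s4.png

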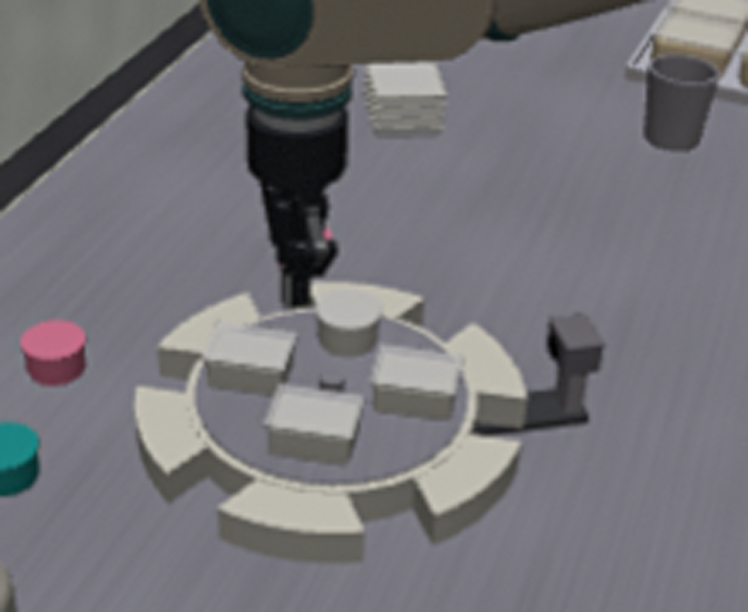

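View pics/t4.png

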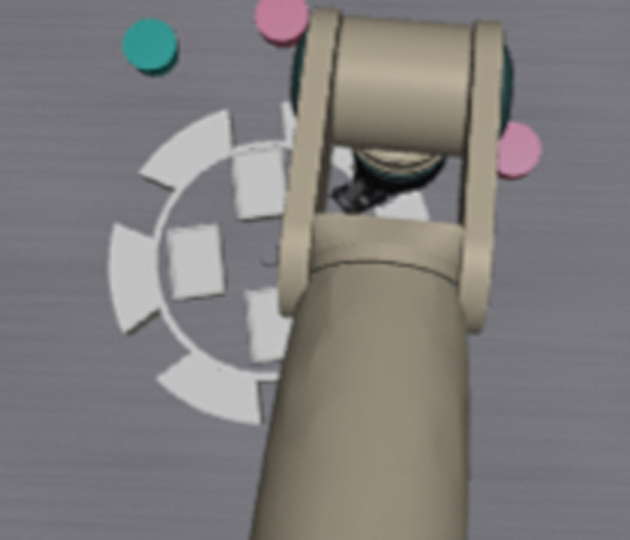

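All four pots still sit squarely on the wheel, which is now at about half the turn. I'll continue.

>>> {"op": "step_arm", "data": {
  "series": [-0.008,-0.003,0,0,0,-0.015,255,-0.021,-0.011,0.001,0,0,-0.037,255,-0.037,-0.02,0.002,0,0,-0.065,255,-0.054,-0.029,0.002,0,0,-0.093,255,-0.07,-0.036,0.002,0,0,-0.121,255,-0.088,-0.044,0.002,0,0,-0.149,255,-0.105,-0.05,0.002,0,0,-0.176,255,-0.123,-0.055,0.002,0,0,-0.204,255,-0.141,-0.06,0.002,0,0,-0.232,255,-0.159,-0.064,0.002,0,0,-0.26,255,-0.177,-0.067,0.002,0,0,-0.287,255,-0.196,-0.07,0.002,0,0,-0.315,255]
}}

```text
clock: 8.6
ee_pos: [0.5664, -0.0184, 0.0309]
ee_rot: [-0.001, 0.777, -0.63, -0.0]
contact_force: [3.1, 2.4, -1.4]
grip_width: 0.0003
```

Run:
```python
from h import *
plan([-79.5,-81.5,-84,-86.5,-89,-91.5,-94,-96.5,-99,-101,-102.5,-103],[.013]*12)
```

```text
yaw0 -78.11615191190505 q6 1.2651506207830874
-0.011, -0.001, 0.0, 0, 0, -0.015, 255, -0.026, -0.002, 0.0, 0, 0, -0.038, 255, -0.045, -0.002, 0.0, 0, 0, -0.065, 255, -0.063, -0.002, 0.0, 0, 0, -0.093, 255, -0.082, -0.001, 0.0, 0, 0, -0.121, 255, -0.1, 0.001, 0.0, 0, 0, -0.149, 255, -0.119, 0.004, 0.0, 0, 0, -0.176, 255, -0.137, 0.008, 0.0, 0, 0, -0.204, 255, -0.155, 0.012, 0.0, 0, 0, -0.232, 255, -0.169, 0.016, 0.0, 0, 0, -0.254, 255, -0.18, 0.019, 0.0, 0, 0, -0.271, 255, -0.183, 0.021, 0.0, 0, 0, -0.276, 255
```

>>> {"op": "step_arm", "data": {
  "series": [-0.011,-0.001,0,0,0,-0.015,255,-0.026,-0.002,0,0,0,-0.038,255,-0.045,-0.002,0,0,0,-0.065,255,-0.063,-0.002,0,0,0,-0.093,255,-0.082,-0.001,0,0,0,-0.121,255,-0.1,0.001,0,0,0,-0.149,255,-0.119,0.004,0,0,0,-0.176,255,-0.137,0.008,0,0,0,-0.204,255,-0.155,0.012,0,0,0,-0.232,255,-0.169,0.016,0,0,0,-0.254,255,-0.18,0.019,0,0,0,-0.271,255,-0.183,0.021,0,0,0,-0.276,255]
}}

```text
clock: 9.8
ee_pos: [0.5116, -0.0124, 0.0312]
ee_rot: [0.0, -0.623, 0.783, -0.001]
contact_force: [2.0, -1.4, 0.3]
grip_width: -0.0003
```

Run:
```python
from h import *
a=r.grab_frame("side");b=r.grab_frame("top")
cv2.imwrite('pics/s5f.png',a[...,::-1]);cv2.imwrite('pics/t5f.png',b[...,::-1])
c=cv2.resize(a[120:300,220:440],None,fx=3.4,fy=3.4,interpolation=cv2.INTER_CUBIC);cv2.imwrite('pics/s5.png',c[...,::-1])
c=cv2.resize(b[140:320,190:400],None,fx=3,fy=3,interpolation=cv2.INTER_CUBIC);cv2.imwrite('pics/t5.png',c[...,::-1])
plan([-104,-105,-106.5,-108,-109.5,-111,-112,-113,-114,-114.5,-115,-115],[.013]*12)
```

```text
yaw0 257.0546121582408 q6 1.7004418011048716
-0.007, 0.003, -0.0, 0, 0, -0.012, 255, -0.014, 0.006, -0.0, 0, 0, -0.023, 255, -0.024, 0.01, -0.0, 0, 0, -0.039, 255, -0.035, 0.014, -0.0, 0, 0, -0.056, 255, -0.045, 0.019, -0.0, 0, 0, -0.073, 255, -0.055, 0.024, -0.0, 0, 0, -0.089, 255, -0.061, 0.027, -0.0, 0, 0, -0.101, 255, -0.068, 0.031, -0.0, 0, 0, -0.112, 255, -0.074, 0.034, -0.0, 0, 0, -0.123, 255, -0.078, 0.036, -0.0, 0, 0, -0.128, 255, -0.081, 0.038, -0.0, 0, 0, -0.134, 255, -0.081, 0.038, -0.0, 0, 0, -0.134, 255
```

View pics/s5.png

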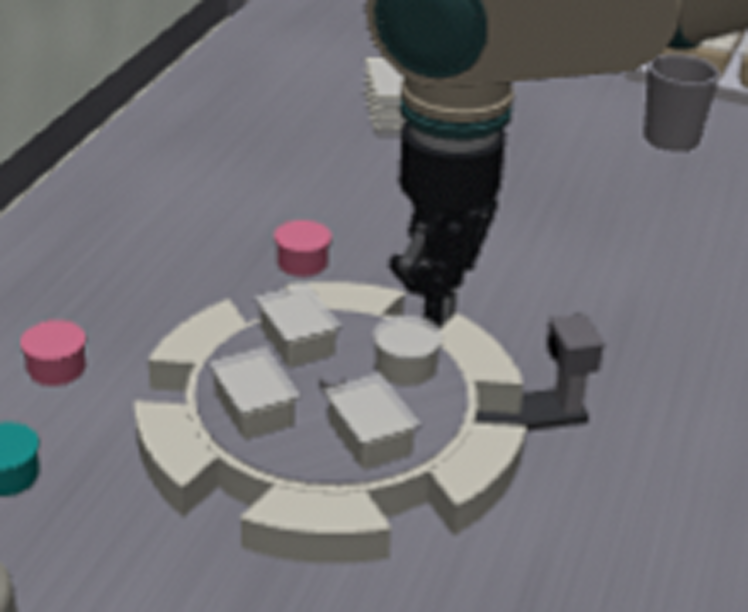

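View pics/t5.png

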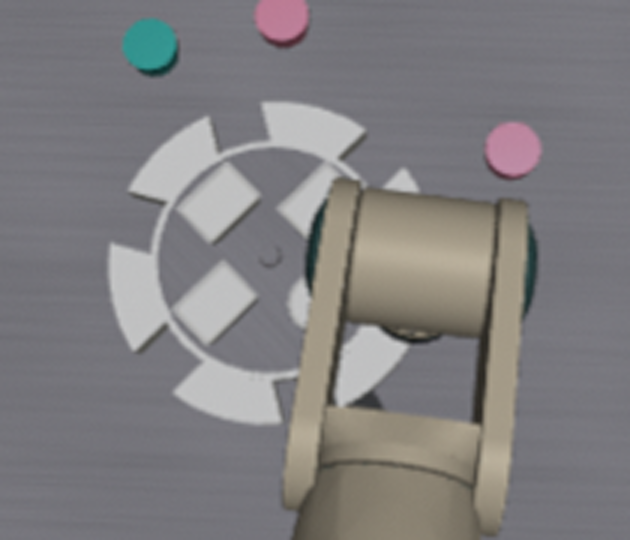

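Both views show the round pot now on the head's side, and two oblong pots are fully visible from above at crop (219,202) and (216,302). I'll measure the yaw from them.

```bash
cat > m2.py <<'E'
from h import *
import sys
im=cv2.cvtColor(cv2.imread(sys.argv[1]),cv2.COLOR_BGR2RGB)
c,R,n,pots,ph,(th,v)=measure(im,(.5527,.1086))
print(c,R,n)
for p in pots: print(p,np.hypot(*(p-C)),np.degrees(np.arctan2(*(p-C)[::-1])))
# edges of the teeth
d=np.degrees(th); k=(v>150).astype(int); e=np.where(np.diff(k)!=0)[0]; print([(round(d[i],1),'up' if k[i+1] else 'dn') for i in e])
E
python3 m2.py pics/t5f.png; python3 m2.py pics/t0.png 2>/dev/null; python3 m2.py pics/top0.png
```

```text
[0.55278616 0.10865259] 0.1382193136411853 182
[0.59359181 0.15197852] 0.05961405994648765 46.690240644221205
[0.50922122 0.15006269] 0.06007961132279545 136.35966348775852
[(np.float64(5.8), 'dn'), (np.float64(27.5), 'up'), (np.float64(65.5), 'dn'), (np.float64(87.2), 'up'), (np.float64(125.5), 'dn'), (np.float64(147.2), 'up'), (np.float64(185.5), 'dn'), (np.float64(192.8), 'up'), (np.float64(203.0), 'dn'), (np.float64(208.5), 'up'), (np.float64(237.8), 'dn'), (np.float64(262.2), 'up'), (np.float64(283.0), 'dn'), (np.float64(299.2), 'up'), (np.float64(306.0), 'dn'), (np.float64(327.5), 'up')]
[0.55286937 0.10866382] 0.13821687232296803 211
[0.61188716 0.09991088] 0.059821568739237746 -8.351790040310064
[0.54450557 0.04914212] 0.06001989669864983 -97.84701852785221
[0.49350565 0.1167521 ] 0.05975305207333143 172.15869200335644
[(np.float64(11.0), 'dn'), (np.float64(32.8), 'up'), (np.float64(70.8), 'dn'), (np.float64(92.8), 'up'), (np.float64(130.8), 'dn'), (np.float64(152.5), 'up'), (np.float64(191.0), 'dn'), (np.float64(213.0), 'up'), (np.float64(251.0), 'dn'), (np.float64(273.0), 'up'), (np.float64(311.0), 'dn'), (np.float64(332.8), 'up')]
```

Run:
```python
from h import *
im=cv2.imread('pics/top0.png'); g=cv2.cvtColor(im,cv2.COLOR_BGR2GRAY)
print(g[276:300,305:330:1][::2])
sub=cv2.resize(g[270:305,300:335],None,fx=8,fy=8,interpolation=cv2.INTER_CUBIC)
for T in (128,133,138,143):
    m=(sub>T).astype(np.uint8); n,l,st,ce=cv2.connectedComponentsWithStats(m)
    i=l[int((288-270+.5)*8),int((316.5-300+.5)*8)]
    if i==0: continue
    pts=np.argwhere(l==i)[:,::-1]; uv=(pts+.5)/8-.5+[300,270]
    W=np.array([onz('top',u,.077)[:2] for u in uv])
    k=W.mean(0); rc=cv2.minAreaRect((W*1000).astype(np.float32))
    print(T,k,np.hypot(*(k-C)),np.degrees(np.arctan2(*(k-C)[::-1])),rc, np.degrees(np.arctan2(rc[0][1]/1000-C[1],rc[0][0]/1000-C[0])))
```

```text
[[ 57  57  58  56  56  59  56  57  57  55  56  57  71  95 112 116 116 116
  116 116 116 115 116 116 116]
 [ 55  57  56  57  56  57  58  56  57  58  54  54  55  59  91 110 113 116
  116 116 116 116 117 117 116]
 [ 65  54  57  56  56  56  57  55  50  41  35  60  91 113 130 130 110 104
  112 115 114 116 114 115 115]
 [ 98  67  56  55  54  48  38  40  64  95 119 132 136 137 136 137 134 121
  106 110 117 117 117 118 118]
 [119 101  71  52  55  71  99 123 133 135 135 136 135 135 136 136 138 137
  119 103 110 118 117 117 117]
 [117 112 103 106 123 133 133 135 134 135 135 135 136 136 137 137 139 139
  138 123 107 111 116 117 117]
 [117 107  98 115 130 133 133 134 135 135 135 137 136 137 139 138 138 140
  141 142 124 113 118 117 117]
 [117 116 116 105 110 129 133 134 134 134 135 135 137 137 139 140 135 127
  112 106 113 116 117 118 116]
 [119 117 118 116 100 104 126 133 135 134 135 134 136 132 124 109 102 109
  114 116 115 115 116 116 116]
 [121 120 121 121 117 107 110 128 134 133 129 122 115 106 109 116 117 117
  117 118 117 118 117 117 117]
 [118 117 117 118 118 116 111 108 108 105 103 107 116 119 117 117 117 117
  118 117 118 117 116 117 115]
 [116 114 115 115 116 115 116 115 115 115 115 114 116 115 115 116 114 115
  116 116 115 116 114 115 114]]
128 [0.40005722 0.0092215 ] 0.18214254075502126 -146.93375141622914 ((400.17596435546875, 9.386982917785645), (24.44917869567871, 33.92908477783203), 31.590620040893555) -146.95701895718742
133 [0.40054648 0.00797037] 0.18241989394278235 -146.5205830551548 ((400.3742370605469, 9.131053924560547), (23.395565032958984, 32.28113555908203), 31.445350646972656) -146.855404583111
```

Wheel yaw by pots and by tooth edges agrees: the round pot is at −133.5° and the head at −146.9° (radius 182 mm, as it should be). −13.4° remain. I'll push slowly to just short of that and re-measure.

>>> {"op": "step_arm", "data": {
  "series": [-0.007,0.003,0,0,0,-0.012,255,-0.014,0.006,0,0,0,-0.023,255,-0.024,0.01,0,0,0,-0.039,255,-0.035,0.014,0,0,0,-0.056,255,-0.045,0.019,0,0,0,-0.073,255,-0.055,0.024,0,0,0,-0.089,255,-0.061,0.027,0,0,0,-0.101,255,-0.068,0.031,0,0,0,-0.112,255,-0.074,0.034,0,0,0,-0.123,255,-0.078,0.036,0,0,0,-0.128,255,-0.081,0.038,0,0,0,-0.134,255,-0.081,0.038,0,0,0,-0.134,255]
}}

```text
clock: 11.1
ee_pos: [0.4871, -0.0008, 0.0311]
ee_rot: [0.0, -0.537, 0.844, -0.0]
contact_force: [1.2, -0.6, 0.6]
grip_width: 0.0002
```

```bash
python3 - <<'E'
from h import *
b=r.grab_frame("top");cv2.imwrite('pics/t6f.png',b[...,::-1])
plan([-115.2,-115.5,-115.8,-116.1,-116.3,-116.3,-116.3],[.013]*12)
E
python3 m2.py pics/t6f.png
```

```text
yaw0 244.99818743126235 q6 1.9296829887167073
-0.001, 0.0, -0.0, 0, 0, -0.002, 255, -0.003, 0.001, -0.0, 0, 0, -0.006, 255, -0.005, 0.002, -0.0, 0, 0, -0.009, 255, -0.006, 0.004, -0.0, 0, 0, -0.012, 255, -0.008, 0.004, -0.0, 0, 0, -0.014, 255, -0.008, 0.004, -0.0, 0, 0, -0.014, 255, -0.008, 0.004, -0.0, 0, 0, -0.014, 255
[0.55276495 0.1086392 ] 0.1380876371875975 178
[0.60159722 0.14277579] 0.05965670568107901 34.95090083054499
[0.59292968 0.05768407] 0.0648911330794039 -51.68704193702881
[0.51847184 0.15801932] 0.0601151878214167 124.7067439052253
[(np.float64(15.5), 'up'), (np.float64(53.5), 'dn'), (np.float64(75.2), 'up'), (np.float64(113.5), 'dn'), (np.float64(135.2), 'up'), (np.float64(173.5), 'dn'), (np.float64(187.2), 'up'), (np.float64(197.0), 'dn'), (np.float64(203.0), 'up'), (np.float64(223.2), 'dn'), (np.float64(244.8), 'up'), (np.float64(266.3), 'dn'), (np.float64(281.2), 'up'), (np.float64(293.8), 'dn'), (np.float64(315.5), 'up'), (np.float64(353.8), 'dn')]
```

>>> {"op": "step_arm", "data": {
  "series": [-0.001,0,0,0,0,-0.002,255,-0.003,0.001,0,0,0,-0.006,255,-0.005,0.002,0,0,0,-0.009,255,-0.007,0.004,0,0,0,-0.012,255,-0.008,0.005,0,0,0,-0.015,255,-0.008,0.005,0,0,0,-0.015,255,-0.008,0.005,0,0,0,-0.015,255]
}}

```text
clock: 11.85
ee_pos: [0.4846, 0.0007, 0.031]
ee_rot: [0.0, -0.527, 0.85, -0.0]
contact_force: [0.7, -0.5, 0.3]
grip_width: -0.0002
```

```bash
python3 - <<'E'
from h import *
b=r.grab_frame("top");cv2.imwrite('pics/t7f.png',b[...,::-1])
plan([-116.4]*4,[.010,.006,.002,.000])
E
python3 m2.py pics/t7f.png
```

```text
yaw0 243.64812152412745 q6 1.9559461739571748
0.009, -0.005, -0.0, 0, 0, -0.001, 255, 0.021, -0.011, -0.0, 0, 0, -0.001, 255, 0.033, -0.017, -0.0, 0, 0, -0.001, 255, 0.039, -0.02, -0.0, 0, 0, -0.001, 255
[0.55277068 0.10868152] 0.1381247281006035 174
[0.60243252 0.14156524] 0.059665992685790724 33.53843355346335
[0.59142262 0.0561316 ] 0.06521023109892458 -53.57201340772591
[0.51946576 0.15873226] 0.060147806361360155 123.54163862369784
[(np.float64(14.3), 'up'), (np.float64(52.2), 'dn'), (np.float64(74.0), 'up'), (np.float64(112.2), 'dn'), (np.float64(134.0), 'up'), (np.float64(172.0), 'dn'), (np.float64(186.2), 'up'), (np.float64(196.0), 'dn'), (np.float64(202.5), 'up'), (np.float64(221.0), 'dn'), (np.float64(243.0), 'up'), (np.float64(264.8), 'dn'), (np.float64(280.0), 'up'), (np.float64(292.5), 'dn'), (np.float64(314.5), 'up'), (np.float64(352.5), 'dn')]
```

The wheel is at −146.5 to −146.9°, which is on target. I back the finger off to the notch's middle, then rise straight up.

>>> {"op": "step_arm", "data": {
  "series": [0.009,-0.005,0,0,0,0,255,0.021,-0.011,0,0,0,0,255,0.033,-0.017,0,0,0,0,255,0.039,-0.02,0,0,0,0,255,0.039,-0.02,0.03,0,0,0,255,0.039,-0.02,0.08,0,0,0,255,0.039,-0.02,0.16,0,0,0,255,0.039,-0.02,0.28,0,0,0,255,0.039,-0.02,0.42,0,0,0,255,0.039,-0.02,0.56,0,0,0,255,0.039,-0.02,0.7,0,0,0,255,0.039,-0.02,0.7,0,0,0,255]
}}

```text
clock: 13.1
ee_pos: [0.4982, -0.0054, 0.2488]
ee_rot: [0.005, -0.527, 0.85, -0.004]
contact_force: [1.1, -0.3, 0.3]
grip_width: -0.0001
```

>>> {"op": "step_arm", "data": {
  "series": [-0.05,-0.12,0,0,0,0,255,-0.1,-0.27,0,0,0,0,255,-0.15,-0.42,0,0,0,0,255,-0.2,-0.57,0,0,0,0,255,-0.2,-0.72,0,0,0,0,255,-0.2,-0.87,0,0,0,0,255,-0.2,-1,0,0,0,0,255,-0.2,-1,0,0,0,0,255,-0.2,-1,0,0,0,0,255]
}}

```text
clock: 14.0
ee_pos: [0.4378, -0.3056, 0.2482]
ee_rot: [0.005, -0.527, 0.85, -0.003]
contact_force: [-0.1, 0.8, 0.0]
grip_width: 0.0002
```

```bash
python3 - <<'E'
from h import *
a=r.grab_frame("side");b=r.grab_frame("top")
cv2.imwrite('pics/s8f.png',a[...,::-1]);cv2.imwrite('pics/t8f.png',b[...,::-1])
c=cv2.resize(a[120:300,220:440],None,fx=3.4,fy=3.4,interpolation=cv2.INTER_CUBIC);cv2.imwrite('pics/s8.png',c[...,::-1])
E
python3 m2.py pics/t8f.png
```

```text
[0.55262049 0.10850733] 0.1384127342517891 214
[0.60242136 0.14149159] 0.05961602514496172 33.48536382125026
[0.50256744 0.07559663] 0.06002080184047157 -146.64220882454555
[(np.float64(14.3), 'up'), (np.float64(52.2), 'dn'), (np.float64(73.8), 'up'), (np.float64(112.2), 'dn'), (np.float64(133.8), 'up'), (np.float64(172.0), 'dn'), (np.float64(193.8), 'up'), (np.float64(232.5), 'dn'), (np.float64(254.2), 'up'), (np.float64(292.8), 'dn'), (np.float64(314.5), 'up'), (np.float64(352.8), 'dn')]
```

View pics/s8.png

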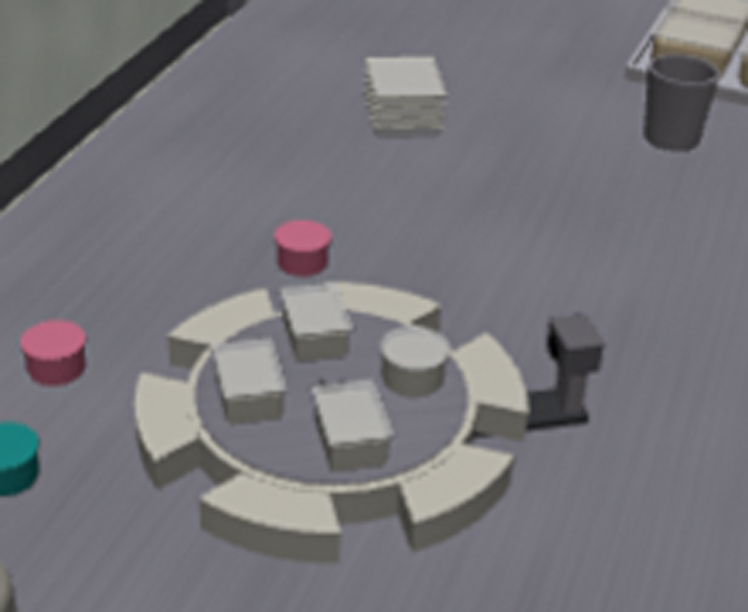

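View pics/t8f.png

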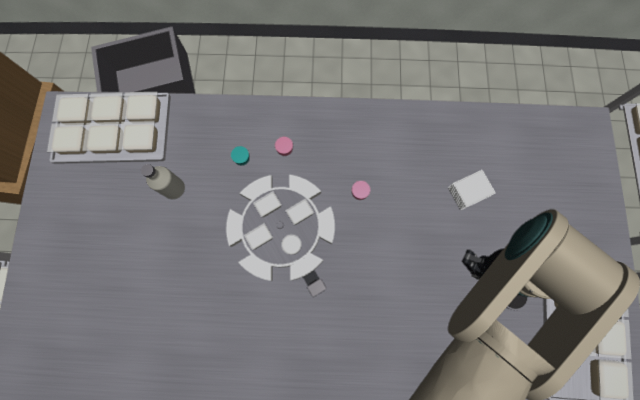

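Top view: the round pot is at (291,244), in line between the spindle (280,226) and the head (316,288). The side view shows the pots upright and the bystanders in place. I'll do one cross-check from the side camera, with a later frame to confirm the wheel is at rest.

```bash
python3 - <<'E'
from h import *
f=lambda x,y:(220+(x+.5)/3.4-.5,120+(y+.5)/3.4-.5)
h=onz('side',f(576.5,329.5),.077)[:2]; p=onz('side',f(414,350),.078)[:2]
for k in (h,p): print(k,np.hypot(*(k-C)),np.degrees(np.arctan2(*(k-C)[::-1])))
b=r.grab_frame("top");cv2.imwrite('pics/t9f.png',b[...,::-1])
t0=cv2.imread('pics/top0.png');d=cv2.absdiff(t0,b[...,::-1].copy()).max(2)
print('bottle diff',d[160:205,140:190].max(),'lids',d[165:212,445:500].max(), 'head diff', d[280:300,300:330].max(), 'decoys',d[135:168,230:300].max(),d[178:202,348:374].max())
s=r.state();print(s['clock'],s['contact_force'])
E
python3 m2.py pics/t9f.png|head -3
```

```text
[0.40247301 0.01212751] 0.17853596135595903 -147.29230868124395
[0.50407887 0.08216015] 0.05534509939178379 -151.46294276313955
bottle diff 6 lids 6 head diff 5 decoys 7 6
14.15 [ 0.19979628 -0.16497564  0.59864303]
[0.55261584 0.10853566] 0.1384007979287663 215
[0.60242136 0.14149159] 0.05961602514496172 33.48536382125026
[0.50250836 0.07554186] 0.06010025639850883 -146.62956637784023
```

The side-view pot estimate disagrees (−151°, radius 55 mm instead of 60). It was picked by eye, so I'll check it properly before handing in.

Run:
```python
from h import *
a=cv2.imread('pics/s8f.png')
g=lambda p:((p+.5-np.array([300,180]))*6-.5)
t=np.radians(np.arange(0,360,5)); ang=np.radians(-146.7)
pc=C+.06*np.array([np.cos(ang),np.sin(ang)])
im=cv2.resize(a[180:270,300:410],None,fx=6,fy=6,interpolation=cv2.INTER_CUBIC)
def ring(c,R,z,col):
    P=np.c_[c[0]+R*np.cos(t),c[1]+R*np.sin(t),0*t+z]
    for q in g(proj('side',P)): cv2.circle(im,tuple(int(v) for v in q.round()),1,col,-1)
ring(pc,.025,.078,(0,0,255)); ring(pc,.025,.048,(255,0,0)); ring(C,.14,.046,(0,160,0)); ring(C,.004,.06,(0,255,255))
cv2.imwrite('pics/s9.png',im)
```

```text
(no output)
```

View pics/s9.png

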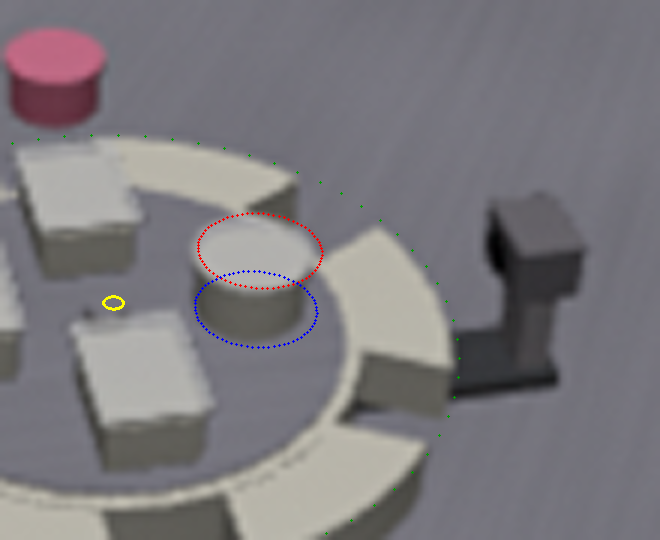

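In the side view everything (rim, lid, spindle) is offset by the same pixel or so of calibration error. Relative to the rim, the pot sits as predicted, so the disagreement came from that offset and my by-eye pick. The alignment stands, and I'll hand in.

```bash
python3 -c "
from rig import r
print(r.finish_job())"
```

```text
the job is handed in; nothing more can be done
None
```

I turned the wheel about 139° clockwise, and the round pot now stands in front of the grey reading head. I pushed with the shut fingertips in one notch, at about 3–5 N. I then backed off, rose straight up and moved clear, and handed in at about 14 s.

**Alignment:** In the final top view the round pot is at −146.6° and the wheel's teeth give −146.75°. The head measures −146.9°, give or take about 0.4°. That puts the pot within roughly 0.3 mm of the head line.

**Rest of the scene:** A second top frame gave the same angle, so the wheel was at rest. The pots looked unmoved on the wheel, and the bottle, box of lids, head and coloured decoys show no change from the first picture. The cup was checked only by eye in the side view, because the arm hid it from above.

**One check disagreed:** A centre picked by eye in the side view put the pot at −151° and radius 55 mm. Overlaying the expected outlines showed rim and lid both shifted by about the same 1 pixel (about 2 mm). I put the rest down to my pick and relied on the top view.

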